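# Stand a bush in the clamp and hold it on four clicks

## Task

Stand the tall slim steel bush upright in the bore of the bench clamp, fully home, and let go of it. Then take the clamp's lever by its upright grip and pull it round four clicks from rest, no fifth, so that the jaw clamps the bush; the lever springs back if let go, so keep holding it by the grip on the fourth click and finish while holding it. Leave the other bushes and the flange where they are.

Things in the scene. Friction and masses are not known exactly. Their poses are not given: they have to be found in the camera images.
- bush_tall: tall slim plain steel bush, 22 mm diameter, 45 mm high, 0.09 to 0.17 kg, standing upright on the bench. Origin: centre of its underside, z up its axis. Grip it round the outside. It stands among two wider, lower bushes, in any of three places at least 60 mm apart, centre to centre.
- bush_brass: brass bush, 32 mm diameter, 34 mm high, standing; not to be moved. Origin: centre of its underside.
- bush_short: short steel bush, 28 mm diameter, 28 mm high, standing; not to be moved. Origin: centre of its underside.
- small_flange: turned steel flange, 53 mm diameter, 15 mm high, lying on the bench beyond the clamp; not to be moved. Origin: centre of its underside. (Of the room: the bench's blue frame post at its front right, near x 0.42, y -0.53 m, is solid; an arm that starts to the right of it passes it on the robot's side, with the gripper's centre at x below 0.27 m.)
- fixture: bench clamp, bolted down. Origin: on the bench surface under the lever's vertical pivot axis; x points roughly away from the robot, y roughly left, z up (yaw up to 0.3 rad). Grey base 126 x 104 x 12 mm round the pivot, toothed wheel 80 mm wide at z 18 to 26 mm; at its +y side a steel block, 70 x 70 mm, top at z 24 mm, centred on the bore at (0, 90) mm.
- bore_seat (a point): centre of the floor of the bore, at (0, 90, 9) mm in the fixture. The bore is 25 mm wide, vertical, 15 mm deep with a 2 mm chamfer, so the bush's underside comes to this point and 30 mm of it stands out.
- jaw: dark sprung clamp jaw, 24 mm along x, 14 mm along y, top at z 37 mm, between the pivot and the bore. Origin: middle of the face that presses on the bush, 15.9 mm from the bore's centre at rest. The lever drives it +y toward the bush, 8.5 mm per rad of the lever; it touches at about the third click and at the fourth presses the bush on the anvil with about 4 N.
- lever (a joint): angle of the clamp lever, rad: 0 at rest on its stop (arm 55 deg right of the fixture's +x), growing as the grip is pulled toward the robot, clockwise from above, to 1.55. Each click is a notch at n x 0.262 (fourth: 1.047, arm 115 deg right of +x): resistance fades past each crest (0.131 before a notch), is least just before the notch and steps up just past it.
- lever_grip: upright round black grip on the lever's end, 16 mm diameter (20 mm at its foot), z 35 to 83 mm, axis 100 mm from the pivot axis. Origin: centre of its lower end, on the arm's top (z 35 mm; arm 18 mm wide). It does not spin on the arm; pinch it from above. A return spring pulls it back with 5.5 to 7 N here; the notches add or take about 3 N and do not hold it.
- anvil (a point): middle of the face of the fixed dark anvil bar, 12.5 mm beyond (+y) the bore's centre, 36 mm long in the fixture's x, top at z 37 mm; the jaw presses the bush on it. Along the fixture's x fingers can straddle the bush freely, down to the block's top (z 24 mm).
- plunger_block (a point): middle of the top (z 32 mm) of the dark block, 20 x 22 mm, 60 mm from the pivot on the fixture's -x side; the spring plunger in it makes the clicks on the wheel's teeth.
There are look-alikes about, which are no part of the job. What is shaped like the bush_tall but purple is not meant.

How it is judged:
On the way:
1. the tall bush stands fully home in the bore, let go, the lever still at rest (horizontal distance between bush_tall and bore_seat below 0.004 m and z of bush_tall in the frame of bore_seat below 0.003 m and angle between bush_tall's own z axis and vertical below 0.1 rad and contact force between the fingers and bush_tall below 0.1 N and value of joint lever below 0.13 rad), for 0.2 s.
At the end, for the whole second after the job is handed in: Lever on the fourth click (0.93 to 1.165 rad), held by the fingers on its grip (0.5 N or more); jaw pressing the tall bush (1 N or more); bush upright (0.1 rad), still, within 4 mm of the bore's centre and 3 mm of its floor, untouched by the robot (value of joint lever between 0.93 and 1.165 rad and contact force between the fingers and lever_grip above 0.5 N and contact force between jaw and bush_tall above 1 N and contact force between each of the arm, the fingers and bush_tall below 0.1 N and horizontal distance between bush_tall and bore_seat below 0.004 m and z of bush_tall in the frame of bore_seat below 0.003 m and angle between bush_tall's own z axis and vertical below 0.1 rad and linear speed of bush_tall below 0.02 m/s); the arm keeps its last pose, push and grip.
It fails at once if the lever goes over to a fifth click (value of joint lever above 1.2 rad).
It fails at once if another bush or the flange is moved by more than 20 mm (distance of any of bush_brass, bush_short, small_flange from where it was at the start of the episode above 0.02 m).
It also fails if it takes over 72 s, if anything falls off the work surface, if the arm or the gripper's body presses on something with over 40 N, if the wrist force passes 120 N, or if a joint passes its speed limit or range.

## Robot

A 6-joint arm with a two-finger parallel gripper is mounted at the origin on a cart in front of the work surface, level with it; the furniture and walls round the work are solid. World frame = base frame: x ahead of the robot, y to its left, z up, the work surface at z = 0. Lengths are in m, angles in rad, forces in N, time in s.
With the tool pointing down it reaches from about 0.25 to 0.725 m from the base axis. Payload 4 kg.
Tool frame: the origin (TCP) lies on the centre line of the jaws, within the pads' length; the fingertips stand 8 mm ahead of it and the grasp point (between the pads) lies 11 mm behind it; z points along the fingers, y is the line along which they close (so a half turn about z gives the same grasp; the last joint's range is limited). The gripper opens to 85 mm and grips with 20 to 120 N. Pads are 22 mm wide; open, the fingers measure 114 mm over their backs; the gripper's body (76 mm by 85 mm) begins 54 mm behind the grasp point. The pads swing forward as they close: fully open they stand 13 mm farther back than shut.
Start: joints at [1.34, 0.241, 0.005, 1.335, 0, 1.571], TCP at [0.114, 0.487, 0.239] pointing down, gripper open.
Joint ranges: [-2.72, 2.72], [-1.05, 1.87], [-1.09, 1.28], [-1.99, 2.15], [-1.42, 1.44], [-3.14, 3.14]. Speed limits (rad/s): [2.79, 2.79, 3.14, 3.14, 3.14, 3.14].

## Interface

Orientations are given as a unit quaternion [w, x, y, z].
In Python, from plant import manip, read_camera, camera_params, find_in, cut_out, spot_point gives the robot as it stands.
- The arm moves only by the tool arm_command, never from a script. Its argument "targets" is a list of rows, each an object with "dr": the turn, a rotation vector about the tool's x, y, z in degrees, a list of three; "slide": the shift along the tool's x, y, z in mm, a list of three; "gripper": the finger opening in mm, from 0 to 85.4. A call has 1 to 12 rows; each row is the pose to reach, as a shift and turn from the pose commanded when the call began, along the tool's axes at that moment; what a row does not reach only later rows make up. A row lasts 1/8 s, in which the tool goes at most 62.5 mm and 10.7 degrees, less where a joint would pass 70% of its speed; a pose out of reach is approached as far as the arm can. A call with a gripper value outside its range is refused whole. The fingers move at their own pace and stop on an object; the grip force is fixed at half the most. Time passes only in rows, so rows that repeat a pose let the fingers close. It gives the time, the measured TCP pose, the force, the opening and the grip force at its end, in the units of the state.
- manip.read_state(): the state, without advancing time (a new reading comes with each control period).
- read_camera(name): name is "scene" or "top" or "wrist"; returns the picture (400x640x3 uint8, blue, green, red); there is no depth.
- camera_params(name): a dict with "mtx" (3x3 intrinsics, pixels), "position" and "attitude" of the camera in the world; the wrist camera has in their place "mount" (4x4, takes a point from camera to tool coordinates, whose origin is the TCP and whose axes are the flange's). Camera axes: x right, y down, z forward; pixel columns grow to the right and rows downward; lengths in m; the calibration is good to about 2 mm. A picture is of the moment at which its call begins: read the wrist's pose just before it. camera_params takes no time and is no camera call.
- manip.close_job(): hands the job in; it is judged then, once.
Trained networks look in the newest picture that a camera, given by its name, has taken for a name from the list of things; names that differ only in an ending like _2 or _b are one class to them, and where a whole thing is asked for, a point or a joint stands for the part that bears it (a point fixed in the world has none). Each returns a list of dicts, best first, with "confidence" (0 to 1); they miss things now and then, are a little off and sometimes report something else, mostly with a low value. They report only what shows in the picture. A call takes as long as a camera call. They do not tell look-alikes from the thing itself.
- find_in(thing, camera): "position" ([row, column] in pixels, amid what is visible of it).
- cut_out(thing, camera): "region" (400x640 bool, what is visible of it) and "position" ([row, column] in pixels, amid what is visible of it).
- spot_point(thing, camera): "position" ([row, column] in pixels: a listed point, or the origin of a listed thing).
The state is a dict: "clock": time; "joint_positions": joint angles; "qvel": joint speeds; "joint_efforts": joint torques, N m; "tool_pos": TCP position; "tcp_rot": TCP orientation; "ft_force": force on the tool from outside, world axes, zero at the start; "wrist_torque": the same for the moment, N m; "grip_width": finger opening in m; "grasp_force": force on a finger pad.
Only numpy, scipy, OpenCV 4.12 (cv2) and the standard library are available. Lean on these libraries where they do the work, as an engineer would, in place of code of your own. Each camera call takes 0.05 s, during which the arm holds its last target. There are 200 camera calls.

## Working session

There is one attempt and no reset: what is moved stays moved. The work goes in short steps, Python scripts to look and compute and a tool call to move; the robot and the scene stay as the last step left them, time stands still between calls to the robot, and variables do not carry over. Pictures are saved under pics/ and viewed, at most 10 in all, crops included, and the job is handed in when it is done.

Besides the shell and the picture viewer there is one more tool, called after "Emit:" as a command line: name --argument value ..., lists and objects as JSON in quotes. arm_command: Moves the arm, as the interface text tells. Its arguments: {"type":"object","properties":{"targets":{"type":"array","items":{"type":"object","properties":{"dr":{"type":"array","items":{"type":"number"}},"slide":{"type":"array","items":{"type":"number"}},"gripper":{"type":"number"}}}}},"required":["targets"]}

```bash
ls; mkdir -p pics; cat > h.py <<'E'
import numpy as np, cv2
from scipy.spatial.transform import Rotation as R
from plant import manip, read_camera, camera_params, find_in, cut_out, spot_point
def q2R(q): return R.from_quat([q[1],q[2],q[3],q[0]]).as_matrix()
def cam(name,state=None):
    p=camera_params(name); K=np.array(p["mtx"])
    if "mount" in p:
        s=state or manip.read_state(); T=np.eye(4); T[:3,:3]=q2R(s["tool_pos"] if 0 else s["tcp_rot"]); T[:3,3]=s["tool_pos"]
        M=T@np.array(p["mount"]); return K,M[:3,:3],M[:3,3]
    a=np.array(p["attitude"]); A=q2R(a) if a.size==4 else a.reshape(3,3)
    return K,A,np.array(p["position"])
def ray(c,px):
    K,A,o=c; d=A@np.linalg.solve(K,[px[1],px[0],1.]); return o,d/np.linalg.norm(d)
def onz(c,px,z):
    o,d=ray(c,px); return o+d*(z-o[2])/d[2]
def tri(obs):
    S=np.zeros((3,3)); b=np.zeros(3)
    for c,px in obs:
        o,d=ray(c,px); P=np.eye(3)-np.outer(d,d); S+=P; b+=P@o
    x=np.linalg.solve(S,b); return x,[np.linalg.norm((np.eye(3)-np.outer(ray(c,p)[1],ray(c,p)[1]))@(x-c[2])) for c,p in obs]
def proj(c,X):
    K,A,o=c; p=K@(A.T@(np.array(X)-o)); return p[[1,0]]/p[2]
E
python3 - <<'E'
from h import *
s=manip.read_state(); print({k:np.round(v,3) for k,v in s.items()})
for n in("scene","top","wrist"):
    print(n,{k:np.round(v,3).tolist() for k,v in camera_params(n).items()})
ims={n:read_camera(n) for n in("scene","top","wrist")}
for n in ims: cv2.imwrite(f"pics/{n}0.png",ims[n])
for n in("scene","top"):
    c=cam(n)
    for t in("bush_tall","bush_brass","bush_short","small_flange","fixture","bore_seat","jaw","lever_grip","anvil","plunger_block"):
        r=spot_point(t,n)[:4]
        print(n,t,[(np.round(x["position"]).tolist(),round(x["confidence"],2),np.round(onz(c,x["position"],0)[:2],3).tolist()) for x in r])
E
```

```text
pics
{'clock': np.float64(0.0), 'joint_positions': array([1.34 , 0.241, 0.004, 1.335, 0.   , 1.571]), 'qvel': array([-0.001,  0.001, -0.002,  0.001, -0.001,  0.001]), 'joint_efforts': array([ 0.0000e+00, -3.7232e+01,  2.5241e+01,  1.7000e-02,  0.0000e+00,
       -0.0000e+00]), 'tool_pos': array([0.114, 0.486, 0.238]), 'tcp_rot': array([-0.   ,  0.115,  0.993, -0.001]), 'ft_force': array([ 0.186, -0.538,  0.109]), 'wrist_torque': array([ 0.016,  0.019, -0.005]), 'grasp_force': np.float64(0.0), 'grip_width': np.float64(0.085)}
scene {'mtx': [[440.352, 0.0, 324.643], [0.0, 440.352, 195.634], [0.0, 0.0, 1.0]], 'position': [-0.071, 0.393, 0.602], 'attitude': [0.235, -0.48, 0.749, -0.391]}
top {'mtx': [[414.623, 0.0, 317.834], [0.0, 414.623, 199.397], [0.0, 0.0, 1.0]], 'position': [0.5, 0.053, 1.045], 'attitude': [0.032, -0.702, 0.71, -0.043]}
wrist {'mtx': [[336.185, 0.0, 315.623], [0.0, 336.185, 198.939], [0.0, 0.0, 1.0]], 'mount': [[0.0, -0.96, -0.28, 0.072], [1.0, -0.0, 0.001, -0.0], [-0.001, -0.28, 0.96, -0.136], [0.0, 0.0, 0.0, 1.0]]}
scene bush_tall [([272.0, 350.0], 0.8, [0.437, 0.
[... 847 characters left out ...]
135]), ([271.0, 247.0], 0.66, [0.434, 0.215]), ([274.0, 302.0], 0.53, [0.424, 0.079])]
top bush_brass [([223.0, 278.0], 0.39, [0.552, 0.138])]
top bush_short [([245.0, 229.0], 0.39, [0.499, 0.26])]
top small_flange [([146.0, 298.0], 0.63, [0.748, 0.087])]
top fixture [([210.0, 357.0], 0.68, [0.582, -0.063])]
top bore_seat [([201.0, 318.0], 0.56, [0.606, 0.036])]
top jaw [([203.0, 326.0], 0.4, [0.602, 0.015])]
top lever_grip [([262.0, 278.0], 0.55, [0.456, 0.137]), ([192.0, 393.0], 0.51, [0.628, -0.154])]
top anvil [([199.0, 316.0], 0.85, [0.613, 0.041]), ([263.0, 281.0], 0.57, [0.452, 0.13]), ([210.0, 361.0], 0.49, [0.582, -0.073])]
top plunger_block [([232.0, 351.0], 0.67, [0.529, -0.047])]
```

```bash
python3 - <<'E'
import cv2
im=cv2.imread("pics/scene0.png")[160:340,220:440]
cv2.imwrite("pics/c1.png",cv2.resize(im,None,fx=3.3,fy=3.3,interpolation=cv2.INTER_CUBIC)[:600,:800])
im=cv2.imread("pics/top0.png")[130:300,200:420]
cv2.imwrite("pics/c2.png",cv2.resize(im,None,fx=3.4,fy=3.4,interpolation=cv2.INTER_CUBIC)[:600,:800])
E
```

```text
(no output)
```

View pics/c1.png

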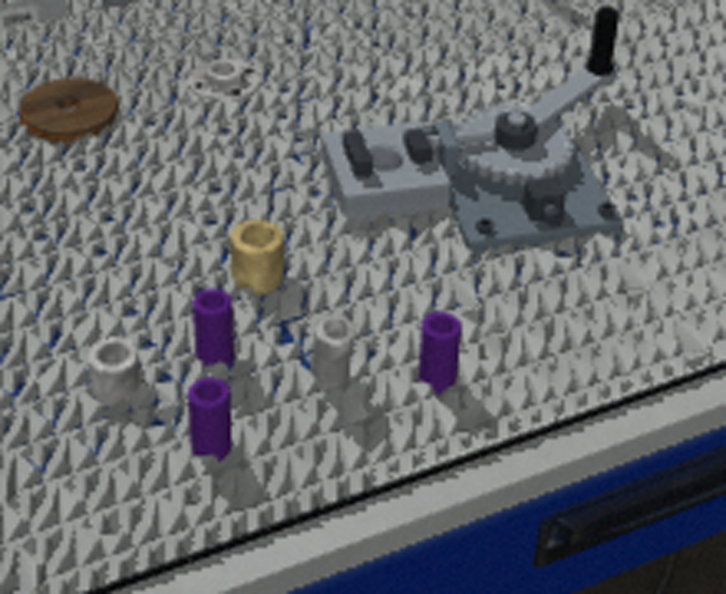

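View pics/c2.png

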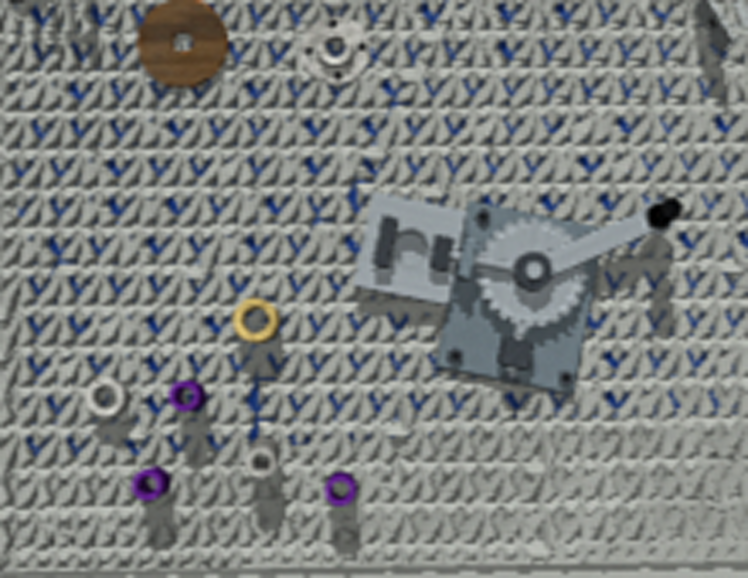

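The crops show one grey steel tall bush at scene (277,321) and top (264,279). Three look-alikes are purple, at scene (272,350), (272,286) and (299,284). The target is the grey one: it is steel coloured, slim and tall, and the brass bush and the wide short bush don't fit. Next I move the wrist camera over the area.

Emit:
arm_command --targets '[{"dr": [0,0,91],"slide": [-435,-295,-20],"gripper": 50},{"dr": [0,0,91],"slide": [-435,-295,-20],"gripper": 50},{"dr": [0,0,91],"slide": [-435,-295,-20],"gripper": 50},{"dr": [0,0,91],"slide": [-435,-295,-20],"gripper": 50},{"dr": [0,0,91],"slide": [-435,-295,-20],"gripper": 50},{"dr": [0,0,91],"slide": [-435,-295,-20],"gripper": 50},{"dr": [0,0,91],"slide": [-435,-295,-20],"gripper": 50},{"dr": [0,0,91],"slide": [-435,-295,-20],"gripper": 50},{"dr": [0,0,91],"slide": [-435,-295,-20],"gripper": 50},{"dr": [0,0,91],"slide": [-435,-295,-20],"gripper": 50},{"dr": [0,0,91],"slide": [-435,-295,-20],"gripper": 50}]'

```text
clock: 2.52
tool_pos: [0.4698, 0.1004, 0.2591]
tcp_rot: [-0.0, 0.789, 0.615, -0.0]
ft_force: [-0.7, 0.3, -0.6]
grip_width: 0.0499
grasp_force: 0.0
```

```bash
cat > look.py <<'E'
from h import *
import sys,json,os
# usage: look.py tag ; spots things in all cameras, stores obs
tag=sys.argv[1]; cams=sys.argv[2].split(","); out=[]
T=("bush_tall","bore_seat","fixture","jaw","lever_grip","anvil","plunger_block")
for n in cams:
    s=manip.read_state(); im=read_camera(n); cv2.imwrite(f"pics/{n}_{tag}.png",im); c=cam(n,s)
    for t in T:
        for x in spot_point(t,n)[:4]:
            out.append((n,t,x["position"],x["confidence"],[a.tolist() for a in c]))
            print(n,t,np.round(x["position"],1),round(x["confidence"],2),np.round(onz(c,x["position"],0)[:2],3))
    for x in cut_out("bush_tall",n):
        m=np.array(x["region"]); col=im[m].mean(0).astype(int); print("cut",n,np.round(x["position"]),m.sum(),col)
def d(o): return np.asarray(o).tolist()
json.dump([(a,b,d(p),float(q),c) for a,b,p,q,c in out],open(f"obs_{tag}.json","w"))
s=manip.read_state(); print(s["clock"],np.round(s["tool_pos"],4),np.round(s["tcp_rot"],4),s["ft_force"],s["grip_width"])
E
python3 look.py a scene,top,wrist
```

```text
scene bush_tall [274.  349.7] 0.6 [0.433 0.086]
scene bush_tall [274.  319.8] 0.56 [0.455 0.138]
scene bush_tall [272.  285.1] 0.53 [0.487 0.195]
scene bush_tall [298.1 283.7] 0.52 [0.429 0.22 ]
scene bore_seat [212.  338.7] 0.93 [0.61  0.019]
scene bore_seat [183.5 286.8] 0.51 [0.762 0.084]
scene fixture [207.2 374. ] 0.93 [ 0.594 -0.062]
scene jaw [207.2 341.3] 0.61 [0.624 0.006]
scene jaw [180.5 398.3] 0.6 [ 0.664 -0.174]
scene lever_grip [183.1 397.9] 0.72 [ 0.655 -0.166]
scene anvil [208.8 331.3] 0.93 [0.628 0.029]
scene anvil [212.9 334.7] 0.18 [0.611 0.029]
scene plunger_block [215.4 385.2] 0.63 [ 0.558 -0.07 ]
cut scene [265. 353.] 235 [87 26 60]
cut scene [260. 323.] 241 [110 112 111]
cut scene [290. 282.] 283 [88 29 62]
cut scene [213. 372.] 2957 [100  94  88]
cut scene [265. 284.] 236 [85 27 60]
top bore_seat [201.  318.5] 0.88 [0.607 0.035]
top fixture [208.4 355.3] 0.92 [ 0.587 -0.058]
top jaw [202. 324.] 0.45 [0.604 0.021]
top lever_grip [195.8 391.7] 0.42 [ 0.618 -0.151]
top anvil [199.7 315. ] 0.66 [0.61  0.044]
top plunger_block [234.9 351.4] 0.89 [ 0.52  -0.047]
wrist bush_tall [ 76. 322.] 0.88 [0.501 0.193]
wrist bush_tall [ 70.  256.1] 0.85 [0.432 0.217]
wrist bush_tall [133.9 297.9] 0.58 [0.458 0.139]
wrist bush_tall [260.2 429.1] 0.49 [ 0.581 -0.059]
wrist bore_seat [190.8 437.1] 0.9 [0.605 0.031]
wrist fixture [259.9 429.7] 0.82 [ 0.582 -0.058]
wrist jaw [207.7 441.6] 0.89 [0.607 0.008]
wrist anvil [188.8 443.5] 0.79 [0.612 0.032]
wrist anvil [261.1 427.5] 0.73 [ 0.579 -0.059]
cut wrist [137. 290.] 487 [181 182 181]
cut wrist [190. 284.] 402 [139  58 104]
cut wrist [ 70. 319.] 375 [157  81 122]
cut wrist [ 66. 247.] 478 [142  63 107]
cut wrist [112. 385.] 664 [143 183 195]
3.875 [0.4704 0.1001 0.2593] [-0.      0.7892  0.6141 -0.    ] [-0.01400888 -0.26061197  0.32343502] 0.050041944499699294
```

```bash
cat > fit.py <<'E'
from h import *
import json,sys
from scipy.optimize import least_squares
M={"bore_seat":(0,90,9),"fixture":(0,0,0),"jaw":(0,74.1,31),"lever_grip":(57.36,-81.9,35),"anvil":(0,102.5,31),"plunger_block":(-60,0,32)}
O=[o for t in sys.argv[1:] for o in json.load(open(f"obs_{t}.json"))]
O=[(n,t,p,q,tuple(map(np.array,c))) for n,t,p,q,c in O if t in M and q>.3]
def W(v,m): c,s=np.cos(v[2]),np.sin(v[2]); m=np.array(m)/1e3; return np.array([v[0]+c*m[0]-s*m[1],v[1]+s*m[0]+c*m[1],m[2]])
def res(v,O): return np.concatenate([(proj(c,W(v,M[t]))-p)*np.linalg.norm(W(v,M[t])-c[2])/c[0][0,0]*1e3 for n,t,p,q,c in O])
v0=[.582,-.06,-.24]
O=[o for o in O if np.linalg.norm(res(v0,[o]))<30]
r=least_squares(res,v0,args=(O,),loss="soft_l1",f_scale=3)
v=r.x; print("fixture",np.round(v,4))
for o in O: print(o[0],o[1],np.round(res(v,[o]),1))
for t in M:
    L=[(o[4],o[2]) for o in O if o[1]==t]
    if len(L)>1: x,e=tri(L); print(t,"tri",np.round(x,4),"fit",np.round(W(v,M[t]),4),np.round(np.array(e)*1e3,1))
E
python3 fit.py a
python3 - <<'E'
from h import *
def edges(n,s=None,near=None,ask=True):
    pass
s=manip.read_state(); obs=[]
for n,near in (("scene",(260,323)),("top",(264,279)),("wrist",(137,290))):
    c=cam(n,s); 
    if n=="top": read_camera(n)
    L=[x for x in cut_out("bush_tall",n) if np.hypot(*(np.array(x["position"])-near))<15]
    if not L: print(n,"none"); continue
    m=np.array(L[0]["region"]); ys,xs=np.nonzero(m); p=((ys.min()+ys.max()+1)/2,(xs.min()+xs.max()+1)/2); print(n,p,ys.min(),ys.max(),xs.min(),xs.max())
    p=(ys.mean(),xs.mean()); obs.append((c,p)); print(np.round(onz(c,p,.0225),4))
print(tri(obs))
im=cv2.imread("pics/wrist_a.png")[40:340,200:600]
cv2.imwrite("pics/c3.png",cv2.resize(im,None,fx=2,fy=2,interpolation=cv2.INTER_CUBIC))
E
```

```text
fixture [ 0.5824 -0.0549 -0.2106]
scene bore_seat [ 1.4 -7.7]
scene fixture [ 8.2 -0.3]
scene jaw [-7.5  2.9]
scene lever_grip [-7.5  6.5]
scene anvil [-7.5 -2.9]
scene plunger_block [ 1.1 -1.8]
top bore_seat [4.7 2.2]
top fixture [ 4.7 -2.9]
top jaw [3.2 4.6]
top lever_grip [-7.2  2.3]
top anvil [ 3.2 -1.1]
top plunger_block [-4.  -1.3]
wrist bore_seat [ 1.3 -0.6]
wrist fixture [-3.4  0.2]
wrist jaw [3.2 1. ]
wrist anvil [-3.2  0.8]
bore_seat tri [0.6028 0.0314 0.0085] fit [0.6012 0.0331 0.009 ] [6.9 5.1 2.6]
fixture tri [ 0.5839 -0.056   0.0071] fit [ 0.5824 -0.0549  0.    ] [1.5 2.8 4. ]
jaw tri [0.6007 0.0195 0.0214] fit [0.5979 0.0176 0.031 ] [1.1 2.7 2.4]
lever_grip tri [ 0.617  -0.142   0.0301] fit [ 0.6214 -0.147   0.035 ] [4. 4.]
anvil tri [0.6067 0.0412 0.0195] fit [0.6038 0.0453 0.031 ] [1.3 3.3 2.6]
plunger_block tri [ 0.52   -0.0426  0.0359] fit [ 0.5237 -0.0424  0.032 ] [0.7 0.7]
scene (np.float64(266.5), np.float64(321.0)) 255 277 314 327
[0.4538 0.1381 0.0225]
top none
wrist (np.float64(137.5), np.float64(290.5)) 125 149 277 303
[0.4506 0.1393 0.0225]
(array([0.45093988, 0.13950222, 0.02567393]), [np.float64(5.219209340240042e-05), np.float64(5.219209340241232e-05)])
```

View pics/c3.png

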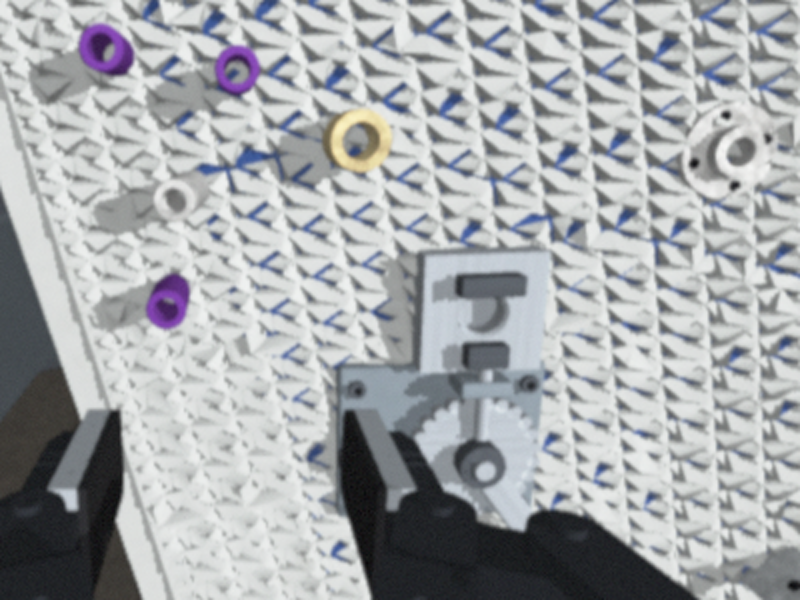

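The wrist view shows the steel bush at pixel (140,288), apart from its purple neighbours, so it is confirmed. Next I move over it for a closer measurement.

Emit:
arm_command --targets '[{"dr": [0,0,-2],"slide": [33,-28,110],"gripper": 50},{"dr": [0,0,-2],"slide": [33,-28,110],"gripper": 50},{"dr": [0,0,-2],"slide": [33,-28,110],"gripper": 50},{"dr": [0,0,-2],"slide": [33,-28,110],"gripper": 50}]'

```text
clock: 4.58
tool_pos: [0.4527, 0.139, 0.1508]
tcp_rot: [0.001, 0.778, 0.628, 0.001]
ft_force: [0.3, 0.7, -0.2]
grip_width: 0.0499
grasp_force: 0.0
```

```bash
cat > bush.py <<'E'
from h import *
import sys
s=manip.read_state(); im=read_camera("wrist"); c=cam("wrist",s); cv2.imwrite(f"pics/w_{sys.argv[1]}.png",im)
print(np.round(s["tool_pos"],4),np.round(s["tcp_rot"],4))
for x in cut_out("bush_tall","wrist"):
    m=np.array(x["region"]).astype(np.uint8); ys,xs=np.nonzero(m)
    print(np.round(x["position"]),x["confidence"],m.sum(),(ys.min(),ys.max(),xs.min(),xs.max()),im[m>0].mean(0).astype(int),np.round(onz(c,(ys.mean(),xs.mean()),.0225),4))
for x in spot_point("bush_tall","wrist"): print(x["position"],np.round(onz(c,x["position"],0),4))
E
python3 bush.py b; python3 - <<'E'
import cv2
im=cv2.imread("pics/w_b.png")[40:340,160:480]
cv2.imwrite("pics/c4.png",cv2.resize(im,None,fx=2,fy=2,interpolation=cv2.INTER_CUBIC))
E
```

```text
[0.4527 0.139  0.1508] [6.000e-04 7.783e-01 6.278e-01 1.000e-03]
[262. 304.] 0.94 1013 (np.int64(238), np.int64(283), np.int64(288), np.int64(314)) [131  57  99] [0.4275 0.0809 0.0225]
[115. 363.] 0.93 761 (np.int64(99), np.int64(130), np.int64(341), np.int64(376)) [142  64 108] [0.4978 0.1922 0.0225]
[ 95. 266.] 0.89 784 (np.int64(81), np.int64(112), np.int64(250), np.int64(284)) [151  67 115] [0.4322 0.2198 0.0225]
[196. 316.] 0.74 1016 (np.int64(174), np.int64(214), np.int64(297), np.int64(331)) [174 175 174] [0.451  0.1375 0.0225]
[186.2, 321.5] [ 0.4573  0.1373 -0.    ]
[245.8, 303.4] [0.4292 0.0852 0.    ]
[112.3, 357.1] [0.4991 0.1926 0.    ]
[97.6, 273.9] [0.4347 0.2184 0.    ]
```

View pics/c4.png

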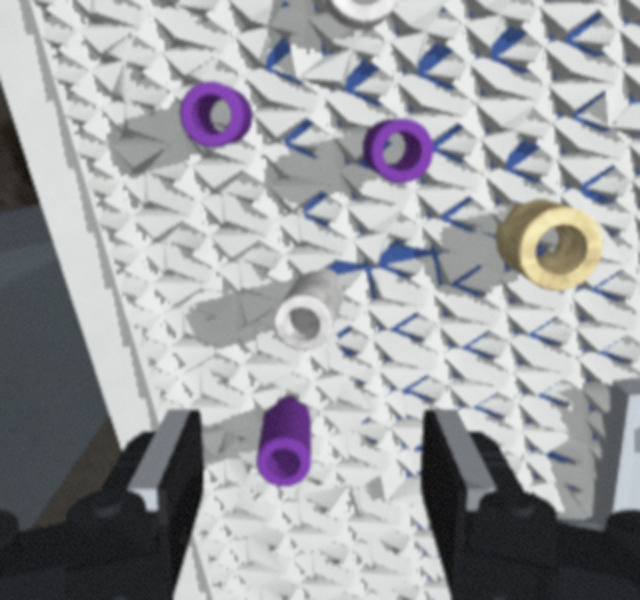

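The wrist view shows the grey bush's top ring at pixel (200,311), midway between the open fingers. The purple one in front, at (270,302), stays clear of both fingers.

```bash
python3 - <<'E'
from h import *
im=cv2.imread("pics/w_b.png"); c=cam("wrist")
g=cv2.cvtColor(im,cv2.COLOR_BGR2GRAY)[170:235,280:345]
h=cv2.HoughCircles(cv2.GaussianBlur(cv2.resize(g,None,fx=4,fy=4,interpolation=cv2.INTER_CUBIC),(0,0),3),cv2.HOUGH_GRADIENT,2,40,param1=60,param2=20,minRadius=30,maxRadius=70)
print(None if h is None else [(q[1]/4+170,q[0]/4+280,q[2]/4) for q in h[0][:4]])
for p in((200,311),): print(onz(c,p,.045))
s=manip.read_state();Rt=q2R(s["tcp_rot"]);print(np.round(Rt,3)); print(proj(c,(0.4527,.139,.045)))
E
```

```text
[(np.float32(200.25), np.float32(308.75), np.float32(11.15)), (np.float32(188.25), np.float32(329.75), np.float32(17.2)), (np.float32(190.25), np.float32(317.75), np.float32(17.2)), (np.float32(220.25), np.float32(323.75), np.float32(8.35))]
[0.44998866 0.13952637 0.045     ]
[[ 0.213  0.977  0.005]
 [ 0.977 -0.213  0.001]
 [ 0.002  0.004 -1.   ]]
[199.91656504 314.67072178]
```

Emit:
arm_command --targets '[{"dr": [0,0,0],"slide": [0,-2,60],"gripper": 50},{"dr": [0,0,0],"slide": [0,-2,100],"gripper": 50},{"dr": [0,0,0],"slide": [0,-2,114],"gripper": 50},{"dr": [0,0,0],"slide": [0,-2,114],"gripper": 50},{"dr": [0,0,0],"slide": [0,-2,114],"gripper": 15},{"dr": [0,0,0],"slide": [0,-2,114],"gripper": 15},{"dr": [0,0,0],"slide": [0,-2,114],"gripper": 15},{"dr": [0,0,0],"slide": [0,-2,114],"gripper": 15},{"dr": [0,0,0],"slide": [0,-2,114],"gripper": 15},{"dr": [0,0,0],"slide": [0,-2,114],"gripper": 15}]'

```text
clock: 5.98
tool_pos: [0.4517, 0.1399, 0.0375]
tcp_rot: [0.001, 0.778, 0.628, 0.002]
ft_force: [0.8, -1.0, 5.7]
grip_width: 0.0199
grasp_force: 57.5
```

Emit:
arm_command --targets '[{"dr": [0,0,0],"slide": [0,0,-30],"gripper": 15},{"dr": [0,0,0],"slide": [0,0,-80],"gripper": 15},{"dr": [0,0,0],"slide": [0,0,-110],"gripper": 15},{"dr": [0,0,0],"slide": [-10,60,-110],"gripper": 15},{"dr": [0,0,0],"slide": [-18,120,-110],"gripper": 15},{"dr": [0,0,0],"slide": [-23,168,-110],"gripper": 15},{"dr": [0,0,0],"slide": [-23,168,-110],"gripper": 15},{"dr": [0,0,0],"slide": [-23,168,-110],"gripper": 15}]'

```text
clock: 6.98
tool_pos: [0.6078, 0.0813, 0.145]
tcp_rot: [-0.001, 0.778, 0.628, -0.001]
ft_force: [-1.2, -0.1, -1.1]
grip_width: 0.0196
grasp_force: 58.0
```

```bash
python3 look.py c wrist,top,scene; python3 fit.py a c; python3 - <<'E'
import cv2
im=cv2.imread("pics/wrist_c.png")[100:400,160:480]
cv2.imwrite("pics/c5.png",cv2.resize(im,None,fx=2,fy=2,interpolation=cv2.INTER_CUBIC))
E
```

```text
wrist bush_tall [ 82.1 149.4] 0.98 [0.496 0.193]
wrist bush_tall [67.8 60. ] 0.91 [0.432 0.218]
wrist bush_tall [236.1 325.1] 0.87 [0.606 0.035]
wrist bush_tall [225.5 117.6] 0.57 [0.427 0.084]
wrist fixture [327.9 320.2] 0.68 [ 0.581 -0.059]
wrist lever_grip [129.9 232.4] 0.32 [0.55  0.143]
wrist anvil [327.4 321.6] 0.22 [ 0.583 -0.058]
cut wrist [ 77. 128.] 1782 [114  47  85]
cut wrist [235. 103.] 1470 [102  43  77]
cut wrist [261. 318.] 3350 [119 120 120]
cut wrist [62. 31.] 2231 [113  47  84]
top bush_tall [268.1 245.8] 0.55 [0.441 0.218]
top bush_tall [247.9 258. ] 0.37 [0.491 0.188]
top bush_tall [245.8 233. ] 0.26 [0.497 0.25 ]
top bore_seat [203.2 318.7] 0.65 [0.601 0.035]
top fixture [207.6 356.8] 0.69 [ 0.589 -0.062]
top lever_grip [194.7 393. ] 0.44 [ 0.621 -0.155]
top plunger_block [232.3 350.8] 0.59 [ 0.527 -0.045]
cut top [270. 244.] 101 [92 41 70]
scene bush_tall [300.6 286. ] 0.82 [0.422 0.219]
scene bush_tall [273.4 351.9] 0.78 [0.432 0.082]
scene bush_tall [174.4 313.6] 0.61 [0.773 0.008]
scene bush_tall [270.  284.9] 0.57 [0.492 0.194]
scene bore_seat [212.5 335.1]
[... 982 characters left out ...]
6 -6.5]
top lever_grip [-4.9 -0.9]
top plunger_block [2.2 0.5]
scene bore_seat [0.3 0.3]
scene fixture [ 4.  -1.7]
scene jaw [-4.7  1.3]
scene lever_grip [-2.2  5.9]
scene anvil [-0.6 -0.2]
bore_seat tri [0.6016 0.0327 0.0097] fit [0.6012 0.033  0.009 ] [7.5 5.  1.7 2.5 0.7]
fixture tri [ 0.5849 -0.0578  0.004 ] fit [ 0.5826 -0.055   0.    ] [3.2 1.9 4.2 3.7 5.1 1.1]
jaw tri [0.6003 0.0191 0.0226] fit [0.5979 0.0175 0.031 ] [1.8 3.2 1.6 2. ]
lever_grip tri [ 0.6182 -0.143   0.0323] fit [ 0.6218 -0.147   0.035 ] [5.2 4.1 5.2 4.9]
anvil tri [0.6062 0.0422 0.0237] fit [0.6038 0.0452 0.031 ] [4.  2.6 2.5 3.4]
plunger_block tri [ 0.5227 -0.0429  0.034 ] fit [ 0.5239 -0.0426  0.032 ] [0.6 3.  3.4]
```

View pics/c5.png

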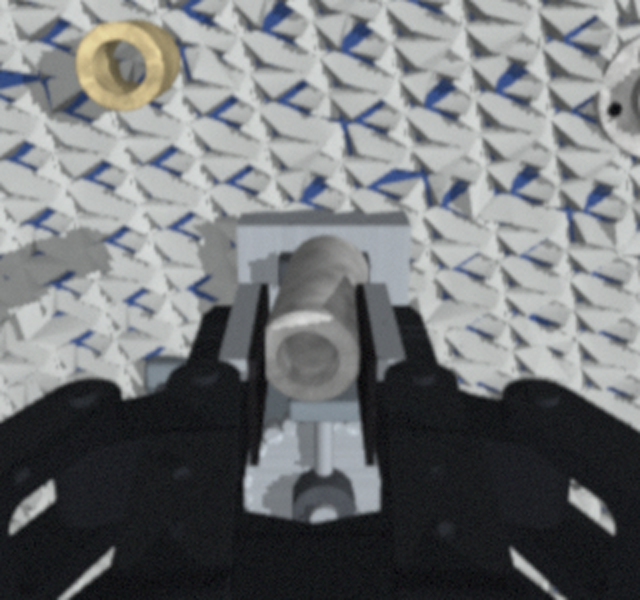

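The view shows the bush held in the pads, with its top ring at pixel (278,316) and its lower end near (237,322). It seems a little tilted along the closing line, so I measure that by fitting a cylinder to the mask.

```bash
cat > held.py <<'E'
from h import *
import sys
from scipy.optimize import minimize
tag=sys.argv[1]
s=manip.read_state(); im=read_camera("wrist"); cv2.imwrite(f"pics/w_{tag}.png",im)
L=[x for x in cut_out("bush_tall","wrist") if np.hypot(*(np.array(x["position"])-(261,318)))<30]
m=np.array(L[0]["region"]).astype(np.uint8)
g=cv2.cvtColor(im,cv2.COLOR_BGR2GRAY)
for r in range(212,305,6):
    xs=np.nonzero(m[r])[0]; print(r,(xs.min(),xs.max(),xs.mean()) if len(xs) else None)
p=camera_params("wrist");K=np.array(p["mtx"]);Mi=np.linalg.inv(np.array(p["mount"]))
a=np.linspace(0,2*np.pi,40)
def sil(v):  # v: mid-centre x,y (mm), top z (mm, tool), tilt about x,y (deg)
    A=R.from_rotvec(np.radians([v[3],v[4],0])).as_matrix()
    pts=[]
    for z in(0,45): pts+=[A@np.array([11*np.cos(t),11*np.sin(t),z]) for t in a]
    P=(np.array(pts)+[v[0],v[1],v[2]])/1e3
    q=(Mi@np.c_[P,np.ones(len(P))].T)[:3]; u=(K@q); u=(u[:2]/u[2]).T
    o=np.zeros((1600,2560),np.uint8); cv2.fillConvexPoly(o,cv2.convexHull((u*4).astype(np.float32)).astype(np.int32),1); return o
M4=cv2.resize(m,(2560,1600),interpolation=cv2.INTER_NEAREST)
def cost(v): o=sil(v); return -(o&M4).sum()/(o|M4).sum()
best=None
for ty in(-5,0,5):
    r=minimize(cost,[0,0,-8,ty,0],method="Nelder-Mead",options=dict(initial_simplex=np.array([[0,0,-8,ty,0]]+[list(np.array([0,0,-8,ty,0])+3*np.eye(5)[i]) for i in range(5)]),xatol=.02,fatol=1e-4,maxfev=250))
    print(np.round(r.x,2),-r.fun)
E
python3 held.py d
```

```text
212 None
218 (np.int64(315), np.int64(329), np.float64(322.0))
224 (np.int64(308), np.int64(339), np.float64(323.5))
230 (np.int64(305), np.int64(343), np.float64(324.0))
236 (np.int64(303), np.int64(344), np.float64(323.5))
242 (np.int64(300), np.int64(337), np.float64(318.5))
248 (np.int64(298), np.int64(336), np.float64(317.0))
254 (np.int64(295), np.int64(337), np.float64(316.0))
260 (np.int64(293), np.int64(337), np.float64(315.0))
266 (np.int64(292), np.int64(338), np.float64(315.0))
272 (np.int64(293), np.int64(337), np.float64(315.0))
278 (np.int64(293), np.int64(338), np.float64(315.5))
284 (np.int64(293), np.int64(338), np.float64(315.5))
290 (np.int64(294), np.int64(335), np.float64(314.5))
296 (np.int64(302), np.int64(329), np.float64(315.5))
302 None
[  3.82  22.6  -17.47 -19.89   6.64] -0.0
[ 38.43  18.85 -66.15   8.73  30.14] -0.0
[ 15.69 -19.31 -15.82  19.8    8.76] -0.0held.py:21: RuntimeWarning: overflow encountered in scalar negative
  def cost(v): o=sil(v); return -(o&M4).sum()/(o|M4).sum()
```

```bash
sed -i 's|^def cost.*|V=np.ones_like(M4); V[4*240:,:4*294]=0; V[4*240:,4*337:]=0\ndef cost(v): o=sil(v); return -float(((o\&M4)*V).astype(float).sum())/float(((o\|M4)*V).astype(float).sum())|' held.py; python3 held.py e | tail -3
```

```text
Traceback (most recent call last):
  File "held.py", line 7, in <module>
    m=np.array(L[0]["region"]).astype(np.uint8)
               ~^^^
IndexError: list index out of range
```

```bash
for i in 1 2 3; do python3 held.py e$i 2>/dev/null | tail -3 && true; done
```

```text
[-1.81 -1.14 -7.13 -6.54  1.25] 0.9867214856198607
[-7.12 -1.53  0.5  -6.94  5.08] 0.9779369684052651
[-6.44 -1.59 -0.76 -7.26  4.91] 0.980805953107467
[-2.89 -0.95 -5.57 -6.63  2.05] 0.9848250416567484
[-5.69 -1.26 -1.69 -7.21  4.17] 0.985244402020443
[-6.24 -1.34 -0.95 -7.21  4.76] 0.9836957601032668
[-4.19 -1.58 -3.71 -7.59  2.43] 0.9833296731817365
[-8.87 -1.85  2.7  -7.94  6.31] 0.9785184741122634
[-5.71 -1.64 -1.62 -7.59  3.65] 0.9828333899558345
```

```bash
python3 - <<'E'
from h import *
import json
O=json.load(open("obs_a.json")); c=[tuple(map(np.array,o[4])) for o in O if o[0]=="wrist"][0]
v=[.5825,-.055,-.2095]
def W(m): a,s=np.cos(v[2]),np.sin(v[2]); m=np.array(m)/1e3; return np.array([v[0]+a*m[0]-s*m[1],v[1]+s*m[0]+a*m[1],m[2]])
im=cv2.imread("pics/wrist_a.png"); r0,c0,f=155,385,5
big=cv2.resize(im[r0:r0+115,c0:c0+110],None,fx=f,fy=f,interpolation=cv2.INTER_CUBIC)
def P(m): p=proj(c,W(m)); return (int((p[1]-c0+.5)*f),int((p[0]-r0+.5)*f))
for a in np.linspace(0,6.28,50): cv2.circle(big,P((12.5*np.cos(a),90+12.5*np.sin(a),24)),1,(0,0,255),-1)
def poly(L,col): cv2.polylines(big,[np.array([P(m) for m in L])],True,col,1)
poly([(-35,55,24),(35,55,24),(35,125,24),(-35,125,24)],(0,255,0))
poly([(-18,102.5,37),(18,102.5,37)],(255,0,0)); poly([(-12,74.1,37),(12,74.1,37),(12,60.1,37),(-12,60.1,37)],(255,0,255))
poly([(-63,-52,12),(63,-52,12),(63,52,12),(-63,52,12)],(0,255,255))
cv2.imwrite("pics/c6.png",big)
E
```

```text
(no output)
```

View pics/c6.png

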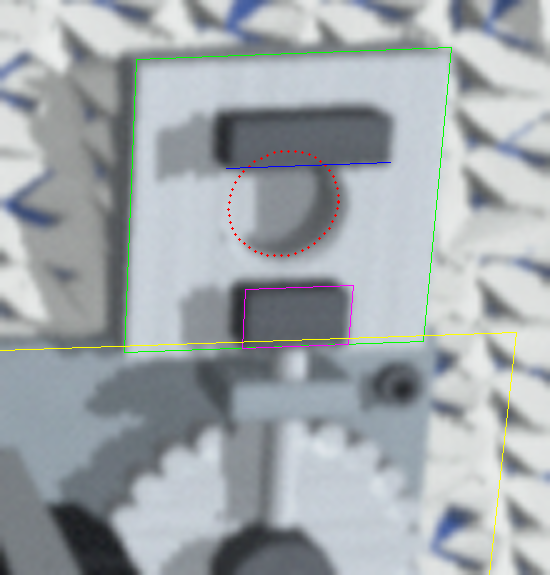

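The overlay of the fitted block and bore agrees with the wrist picture to about 1 mm; the bore is centred near pixel (196,442). Next I compute the move that brings the bush upright over the bore.

```bash
cat > plan.py <<'E'
from h import *
s=manip.read_state(); Rt=q2R(s["tcp_rot"]); t=np.array(s["tool_pos"])
v=[-2.2,-1.1,-6.8,-6.7,1.5]
A=R.from_rotvec(np.radians([v[3],v[4],0]))
ax=A.as_matrix()[:,2]
bot_tool=np.array(v[:3])+45*ax
# desired: R' ax = world down, minimal rotation
want=Rt.T@np.array([0,0,-1.]); k=np.cross(ax,want); D=R.from_rotvec(k/np.linalg.norm(k)*np.arcsin(np.linalg.norm(k)))
print("dr",np.degrees(D.as_rotvec()), "bottom now",t+Rt@bot_tool/1e3)
for z in(.05,.009):
    off=Rt@D.as_matrix()@bot_tool/1e3
    print("slide",z,np.round(Rt.T@(np.array([.6015,.033,z])-off-t)*1e3,1))
E
python3 plan.py
```

```text
dr [ 6.69472273e+00 -1.49703616e+00 -2.09428100e-04] bottom now [0.61248465 0.07941188 0.10740304]
slide 0.05 [-46.7   3.5  57.2]
slide 0.009 [-46.7   3.5  98.2]
```

Emit:
arm_command --targets '[{"dr": [6.7,-1.5,0],"slide": [-20,2,20],"gripper": 15},{"dr": [6.7,-1.5,0],"slide": [-46.7,3.5,50],"gripper": 15},{"dr": [6.7,-1.5,0],"slide": [-46.7,3.5,57],"gripper": 15},{"dr": [6.7,-1.5,0],"slide": [-46.7,3.5,57],"gripper": 15},{"dr": [6.7,-1.5,0],"slide": [-46.7,3.5,57],"gripper": 15}]'

```text
clock: 9.45
tool_pos: [0.6031, 0.0357, 0.0897]
tcp_rot: [-0.037, 0.777, 0.627, -0.046]
ft_force: [0.5, 0.0, -1.2]
grip_width: 0.0195
grasp_force: 58.1
```

```bash
python3 - <<'E'
from h import *
s=manip.read_state();print(np.round(s["tool_pos"],4),np.round(q2R(s["tcp_rot"]),3),s["ft_force"])
w=read_camera("wrist"); a=cv2.resize(w[150:390,160:480],(800,600),interpolation=cv2.INTER_CUBIC)
t=read_camera("scene"); b=cv2.resize(t[150:240,290:410],(800,600),interpolation=cv2.INTER_CUBIC)
cv2.imwrite("pics/c7.png",np.hstack([cv2.resize(a,(400,300)),cv2.resize(b,(400,300))]))
E
```

```text
[0.6031 0.0357 0.0897] [[ 0.209  0.971 -0.117]
 [ 0.978 -0.211 -0.001]
 [-0.025 -0.114 -0.993]] [ 0.46790966  0.03382367 -1.20051291]
```

View pics/c7.png

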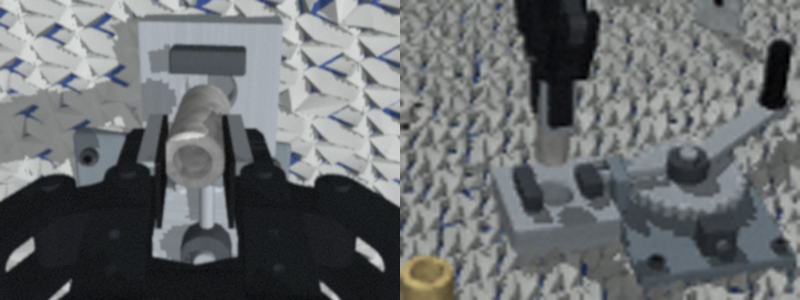

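The scene view shows the bush hanging upright above the bore. I go down in steps and watch the force.

Emit:
arm_command --targets '[{"dr": [0,0,0],"slide": [0.4,1.7,15],"gripper": 15},{"dr": [0,0,0],"slide": [0.7,2.9,25],"gripper": 15},{"dr": [0,0,0],"slide": [0.75,3.3,29],"gripper": 15},{"dr": [0,0,0],"slide": [0.75,3.3,29],"gripper": 15}]'

```text
clock: 10.05
tool_pos: [0.6038, 0.033, 0.0616]
tcp_rot: [-0.034, 0.777, 0.626, -0.046]
ft_force: [0.1, -5.3, -1.8]
grip_width: 0.0195
grasp_force: 60.9
```

Emit:
arm_command --targets '[{"dr": [0,0,0],"slide": [-3,0.5,0],"gripper": 15},{"dr": [0,0,0],"slide": [-3,0.5,0],"gripper": 15},{"dr": [0,0,0],"slide": [-3,0.5,0],"gripper": 15}]'

```text
clock: 10.42
tool_pos: [0.6017, 0.0322, 0.0584]
tcp_rot: [-0.038, 0.777, 0.627, -0.047]
ft_force: [1.2, -0.2, 0.3]
grip_width: 0.0196
grasp_force: 61.1
```

```bash
python3 - <<'E'
from h import *
s=manip.read_state();print(np.round(s["tool_pos"],4),np.round(q2R(s["tcp_rot"]),3),s["ft_force"],s["wrist_torque"])
w=read_camera("wrist"); a=cv2.resize(w[170:350,220:420],(500,450),interpolation=cv2.INTER_CUBIC)
t=read_camera("scene"); b=cv2.resize(t[170:230,310:360],(300,360),interpolation=cv2.INTER_CUBIC)
o=np.zeros((450,800,3),np.uint8);o[:,:500]=a;o[:360,500:]=b
cv2.imwrite("pics/c8.png",o)
E
```

```text
[0.6017 0.0322 0.0584] [[ 0.21   0.97  -0.121]
 [ 0.977 -0.211 -0.001]
 [-0.026 -0.118 -0.993]] [ 1.17750279 -0.19375157  0.32549566] [-0.18603477 -0.17266759  0.0307554 ]
```

View pics/c8.png

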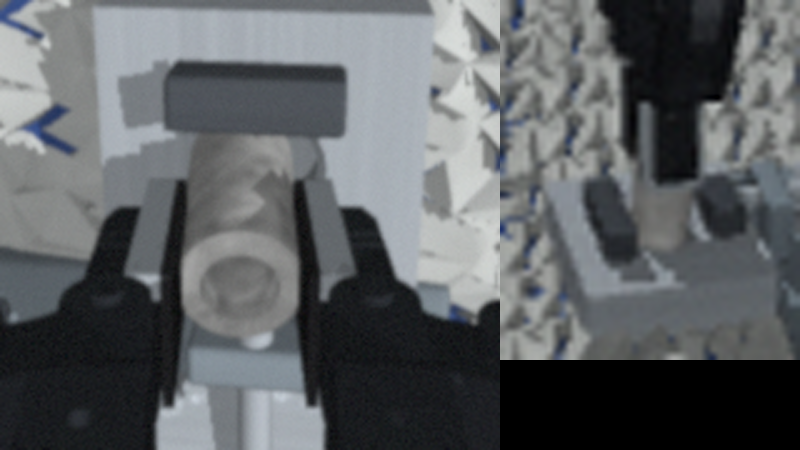

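The bush has realigned with the tool in the hand: in the wrist view its sides run straight, and the bore shows to its right near (234,342). I back up, square the tool and measure again.

Emit:
arm_command --targets '[{"dr": [0,0,0],"slide": [-0.9,-4.1,-35],"gripper": 15},{"dr": [-6.8,1.5,0],"slide": [-0.9,-4.1,-45],"gripper": 15},{"dr": [-6.8,1.5,0],"slide": [-0.9,-4.1,-45],"gripper": 15},{"dr": [-6.8,1.5,0],"slide": [-0.9,-4.1,-45],"gripper": 15},{"dr": [-6.8,1.5,0],"slide": [-0.9,-4.1,-45],"gripper": 15}]'

```text
clock: 11.15
tool_pos: [0.6036, 0.032, 0.1035]
tcp_rot: [0.0, 0.778, 0.628, -0.0]
ft_force: [-0.1, 0.4, -2.2]
grip_width: 0.0196
grasp_force: 60.8
```

```bash
for i in 1 2; do python3 held.py f$i; done; python3 -c "
from h import *
s=manip.read_state();print(np.round(s['tool_pos'],4),np.round(q2R(s['tcp_rot']),3),s['ft_force'],s['clock'])"
```

```text
212 None
218 (np.int64(304), np.int64(327), np.float64(315.5))
224 (np.int64(298), np.int64(333), np.float64(315.5))
230 (np.int64(296), np.int64(336), np.float64(316.0))
236 (np.int64(295), np.int64(336), np.float64(315.5))
242 (np.int64(295), np.int64(337), np.float64(316.0))
248 (np.int64(295), np.int64(336), np.float64(315.5))
254 (np.int64(295), np.int64(336), np.float64(315.5))
260 (np.int64(294), np.int64(336), np.float64(315.0))
266 (np.int64(293), np.int64(338), np.float64(315.5))
272 (np.int64(293), np.int64(338), np.float64(315.5))
278 (np.int64(293), np.int64(338), np.float64(315.5))
284 (np.int64(293), np.int64(338), np.float64(315.5))
290 (np.int64(293), np.int64(338), np.float64(315.5))
296 (np.int64(296), np.int64(335), np.float64(315.5))
302 (np.int64(305), np.int64(326), np.float64(315.5))
[ -1.85  -0.38 -11.12  -0.32   4.84] 0.9882827710715424
[-4.29 -0.43 -7.89 -0.33  6.94] 0.9885737568424595
[-3.82 -0.42 -8.58 -0.48  6.65] 0.9883410293154998
[0.6034 0.0319 0.1037] [[ 0.212  0.977  0.001]
 [ 0.977 -0.212 -0.   ]
 [-0.     0.001 -1.   ]] [ 0.62113919  0.21942207 -1.50415717] 11.35Traceback (most recent call last):
  File "held.py", line 7, in <module>
    m=np.array(L[0]["region"]).astype(np.uint8)
               ~^^^
IndexError: list index out of range
```

```bash
cat > held2.py <<'E'
from h import *
import sys
from scipy.optimize import minimize
tag=sys.argv[1]
def grab(n,near,tries=4):
    for i in range(tries):
        im=read_camera(n); cv2.imwrite(f"pics/{n}_{tag}.png",im)
        L=[x for x in cut_out("bush_tall",n) if np.hypot(*(np.array(x["position"])-near))<30 and np.array(im)[np.array(x["region"])].std(1).mean()<12]
        if L: return np.array(L[0]["region"]).astype(np.uint8)
s=manip.read_state(); T=np.eye(4); T[:3,:3]=q2R(s["tcp_rot"]); T[:3,3]=s["tool_pos"]
mid=(T@[0,0,.02,1])[:3]
a=np.linspace(0,2*np.pi,40); C={}
for n in("wrist","scene"):
    c=cam(n,s); m=grab(n,(261,318) if n=="wrist" else proj(c,mid))
    if m is None: print(n,"no mask"); continue
    f=4 if n=="wrist" else 8
    r,q=np.nonzero(m); r0,r1,q0,q1=r.min()-12,r.max()+12,q.min()-12,q.max()+12; print(n,r0+12,r1-12,q0+12,q1-12)
    M=cv2.resize(m[r0:r1,q0:q1],None,fx=f,fy=f,interpolation=cv2.INTER_NEAREST); V=np.ones(M.shape)
    if n=="wrist": V[max(0,240-r0)*f:,:(294-q0)*f]=0; V[max(0,240-r0)*f:,(337-q0)*f:]=0
    else:
        tip=proj(c,(T@[0,0,.010,1])[:3]); V[:int((tip[0]-r0)*f)]=0
    C[n]=(c,M,V,f,r0,q0)
def cost(v):
    A=R.from_rotvec(np.radians([v[3],v[4],0])).as_matrix(); k=0
    P=np.array([A@np.array([11*np.cos(t),11*np.sin(t),z]) for z in(0,45) for t in a])+v[:3]
    P=(T@np.c_[P/1e3,np.ones(len(P))].T)[:3].T
    for n,(c,M,V,f,r0,q0) in C.items():
        K,A2,o=c; u=(P-o)@A2@K.T; u=u[:,:2]/u[:,2:]
        o=np.zeros(M.shape,np.uint8); cv2.fillConvexPoly(o,cv2.convexHull(((u+.5-[q0,r0])*f).astype(np.float32)).astype(np.int32),1)
        k-=((o&M)*V).sum()/((o|M)*V).sum()
    return k
for z0,t0 in((-8,0),(-12,5)):
    x0=np.array([-2,0,z0,0,t0.__float__()])
    r=minimize(cost,x0,method="Nelder-Mead",options=dict(initial_simplex=np.r_[[x0],x0+3*np.eye(5)],xatol=.02,fatol=1e-4,maxfev=500))
    v=r.x; A=R.from_rotvec(np.radians([v[3],v[4],0])).as_matrix(); b=(T@np.r_[(v[:3]+45*A[:,2])/1e3,1])[:3]
    print(np.round(v,2),r.fun,"bottom",np.round(b,4),"tcp",np.round(T[:3,3],4))
E
python3 held2.py g
```

```text
wrist 215 304 293 338
scene 182 192 331 341
[ -0.67  -0.02 -11.84   0.51   3.74] -1.6178424730213976 bottom [0.6035 0.0342 0.0706] tcp [0.6034 0.0319 0.1037]
[ -1.73  -0.06 -11.22   0.41   5.3 ] -1.6179307088031827 bottom [0.6036 0.0344 0.0701] tcp [0.6034 0.0319 0.1037]
```

```bash
sed -i 's/^v=.*/v=[-1.2,0,-11.5,0.4,4.5]/; s/\.6015,\.033,z/.602,.0325,z/; s/(\.05,\.009)/(.042,.020,.009)/' plan.py; python3 plan.py
```

```text
dr [-0.31638925 -4.49796841 -0.0065662 ] bottom now [0.60348627 0.03424426 0.07077657]
slide 0.042 [ 0.6 -1.3 28.7]
slide 0.02 [ 0.6 -1.3 50.7]
slide 0.009 [ 0.6 -1.4 61.7]
```

Emit:
arm_command --targets '[{"dr": [0,-4.5,0],"slide": [0.6,-1.3,10],"gripper": 15},{"dr": [0,-4.5,0],"slide": [0.6,-1.3,25],"gripper": 15},{"dr": [0,-4.5,0],"slide": [0.6,-1.3,30],"gripper": 15},{"dr": [0,-4.5,0],"slide": [0.6,-1.3,38],"gripper": 15},{"dr": [0,-4.5,0],"slide": [0.6,-1.3,44],"gripper": 15},{"dr": [0,-4.5,0],"slide": [0.6,-1.3,49],"gripper": 15},{"dr": [0,-4.5,0],"slide": [0.6,-1.3,50],"gripper": 15},{"dr": [0,-4.5,0],"slide": [0.6,-1.3,50],"gripper": 15}]'

```text
clock: 12.55
tool_pos: [0.6023, 0.0327, 0.0544]
tcp_rot: [0.025, 0.778, 0.627, -0.03]
ft_force: [-0.5, 0.5, -1.1]
grip_width: 0.0193
grasp_force: 60.8
```

```bash
python3 -c "
from h import *
s=manip.read_state();print(np.round(s['tool_pos'],4),np.round(q2R(s['tcp_rot']),3),s['ft_force'],s['wrist_torque'])"
```

```text
[0.6023 0.0327 0.0544] [[ 0.211  0.977 -0.015]
 [ 0.974 -0.212 -0.077]
 [-0.078  0.002 -0.997]] [-0.54777666  0.52796303 -1.13550868] [ 0.12881277  0.00753148 -0.01208948]
```

No contact force with the underside about 3 mm below the block's top. I continue down.

Emit:
arm_command --targets '[{"dr": [0,0,0],"slide": [0.3,0,4],"gripper": 15},{"dr": [0,0,0],"slide": [0.55,0,7],"gripper": 15},{"dr": [0,0,0],"slide": [0.7,0,9],"gripper": 15},{"dr": [0,0,0],"slide": [0.7,0,9],"gripper": 15}]'

```text
clock: 13.05
tool_pos: [0.6021, 0.0328, 0.0452]
tcp_rot: [0.025, 0.778, 0.627, -0.03]
ft_force: [-0.4, 0.9, -1.6]
grip_width: 0.0193
grasp_force: 60.8
```

Emit:
arm_command --targets '[{"dr": [0,0,0],"slide": [0.1,0,1.5],"gripper": 15},{"dr": [0,0,0],"slide": [0.1,0,1.5],"gripper": 35},{"dr": [0,0,0],"slide": [0.1,0,1.5],"gripper": 45},{"dr": [0,0,0],"slide": [0.1,0,1.5],"gripper": 45},{"dr": [0,0,0],"slide": [0.1,0,1.5],"gripper": 45},{"dr": [0,0,0],"slide": [-1.5,0,-20],"gripper": 45},{"dr": [0,0,0],"slide": [-6,0,-80],"gripper": 45},{"dr": [0,4.5,0],"slide": [30,0,-120],"gripper": 45},{"dr": [0,4.5,0],"slide": [40,0,-130],"gripper": 45},{"dr": [0,4.5,0],"slide": [40,0,-130],"gripper": 45},{"dr": [0,4.5,0],"slide": [40,0,-130],"gripper": 45}]'

```text
clock: 14.42
tool_pos: [0.6111, 0.0812, 0.1694]
tcp_rot: [-0.0, 0.778, 0.628, -0.002]
ft_force: [-0.4, -0.1, 0.3]
grip_width: 0.0453
grasp_force: 0.0
```

```bash
python3 look.py h wrist,top,scene | grep -v cut; python3 - <<'E'
from h import *
w=cv2.imread("pics/wrist_h.png"); b=cv2.imread("pics/scene_h.png")
o=np.zeros((450,800,3),np.uint8); o[:,:450]=cv2.resize(w[150:350,220:420],(450,450),interpolation=cv2.INTER_CUBIC); o[:350,450:]=cv2.resize(b[170:240,310:380],(350,350),interpolation=cv2.INTER_CUBIC)
cv2.imwrite("pics/c9.png",o)
E
```

```text
wrist bush_tall [232.  317.2] 0.94 [0.601 0.03 ]
wrist bush_tall [ 83.8 161. ] 0.68 [0.498 0.192]
wrist bush_tall [68.5 79.3] 0.61 [0.434 0.219]
wrist bush_tall [215.3 129.1] 0.56 [0.428 0.085]
wrist bore_seat [234.9 316.1] 0.69 [0.599 0.028]
wrist bore_seat [141.3 469.9] 0.29 [0.753 0.087]
wrist fixture [311.7 313.1] 0.63 [ 0.578 -0.056]
wrist jaw [260.  312.4] 0.91 [0.59  0.002]
wrist jaw [234.7 316.6] 0.73 [0.599 0.028]
wrist lever_grip [130.9 234. ] 0.25 [0.548 0.141]
wrist anvil [232.7 319.3] 0.79 [0.602 0.029]
wrist plunger_block [332.1 253. ] 0.62 [ 0.509 -0.068]
top bush_tall [267.8 244.6] 0.41 [0.442 0.221]
top fixture [207.8 357.3] 0.96 [ 0.589 -0.063]
top lever_grip [248.5 229.4] 0.62 [0.49  0.259]
top lever_grip [194.9 392.2] 0.55 [ 0.621 -0.153]
top plunger_block [234.3 350.5] 0.87 [ 0.522 -0.044]
scene bush_tall [299.1 286.4] 0.74 [0.424 0.217]
scene bush_tall [273.5 347.9] 0.63 [0.435 0.089]
scene bush_tall [269.9 283.6] 0.57 [0.493 0.196]
scene bush_tall [210.6 335.6] 0.52 [0.618 0.023]
scene bore_seat [211.4 334.8] 0.61 [0.616 0.026]
scene fixture [206.2 373.5] 0.94 [ 0.598 -0.063]
scene jaw [208.1 343.5] 0.45 [0.619 0.003]
scene lever_grip [181.  399.6] 0.63 [ 0.661 -0.175]
scene anvil [205.9 330.1] 0.75 [0.638 0.027]
scene plunger_block [217.3 385.9] 0.65 [ 0.552 -0.067]
15.775 [0.6125 0.0817 0.1717] [7.000e-04 7.784e-01 6.278e-01 5.000e-04] [-0.78376947  0.19017963 -0.70346237] 0.04469830438246697
```

View pics/c9.png

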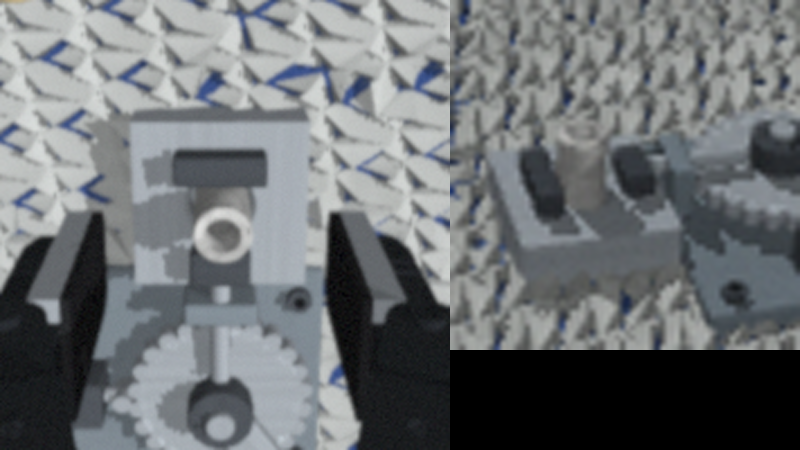

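The pictures show the bush upright in the bore between jaw and anvil, with its top ring at wrist (254,319) and scene (196,336). I check its height and locate the grip.

```bash
python3 - <<'E'
from h import *
w=cam("wrist"); s=cam("scene")
print(tri([(w,(254.4,319.1)),(s,(196.4,336.4))]), onz(w,(254.4,319.1),.054), "scene pred top z54/60",proj(s,(.602,.0325,.054)),proj(s,(.602,.0325,.060)))
for n in("top","scene"):
    im=read_camera(n); c=cam(n)
    for x in cut_out("lever_grip",n):
        m=np.array(x["region"]); ys,xs=np.nonzero(m); print(n,round(x["confidence"],2),m.sum(),ys.min(),ys.max(),xs.min(),xs.max(),np.round(x["position"],1),im[m].mean(0).astype(int))
    for z in(35,83): print(n,"model",z,proj(c,(.6215,-.147,z/1e3)))
E
python3 fit.py a c h | grep -E "fixture \[|tri|lever"
```

```text
(array([0.60390874, 0.03034161, 0.0504488 ]), [np.float64(0.00023409164864531136), np.float64(0.00023409164864528204)]) [0.60418575 0.03175678 0.054     ] scene pred top z54/60 [195.71322462 336.05821635] [193.42125325 336.16748654]
top model 35 [192.87470166 392.64503176]
top model 83 [190.38371463 396.60926969]
scene model 35 [179.92432794 400.63537617]
scene model 83 [162.34735791 403.25896785]
fixture [ 0.5817 -0.0551 -0.2118]
scene fixture [8.5 0.2]
scene lever_grip [-7.1  7.2]
top fixture [ 5.4 -2.7]
top lever_grip [-6.4  2.6]
wrist fixture [-3.1 -0.5]
wrist fixture [-3.3 -0.1]
top fixture [ 7.4 -6.5]
top lever_grip [-3.7 -0.6]
scene fixture [ 4.5 -1.2]
scene lever_grip [-1.7  6.7]
wrist fixture [-2.  4.]
top fixture [ 6.9 -7.7]
top lever_grip [-4.2  1.4]
scene fixture [10.8  1.3]
scene lever_grip [-2.1  3.2]
bore_seat tri [0.6011 0.033  0.0112] fit [0.6007 0.0329 0.009 ] [7.5 5.2 1.9 2.  1.4 1.4 1.5]
fixture tri [ 0.5846 -0.0572  0.0058] fit [ 0.5817 -0.0551  0.    ] [2.1 2.1 4.4 3.6 5.5 2.3 7.5 6.1 4.6]
jaw tri [0.5979 0.0207 0.0228] fit [0.5973 0.0173 0.031 ] [ 0.4  4.2  3.3  3.3  8.6 15.3  5.5]
lever_grip tri [ 0.618  -0.1434  0.0332] fit [ 0.6206 -0.1472  0.035 ] [6.  3.8 4.7 4.9 3.  1.9]
anvil tri [0.6054 0.0423 0.0258] fit [0.6033 0.0451 0.031 ] [5.1 2.9 2.  2.5 2.8 2. ]
plunger_block tri [ 0.5219 -0.043   0.0325] fit [ 0.5231 -0.0425  0.032 ] [1.6 2.2 4.3 1.1 1.8 2.9]
```

The bush's top triangulates to z 50–54 mm, so it is home. Now to the lever grip.

Emit:
arm_command --targets '[{"dr": [0,0,-35],"slide": [-223,58,0],"gripper": 60},{"dr": [0,0,-35],"slide": [-223,58,0],"gripper": 60},{"dr": [0,0,-35],"slide": [-223,58,0],"gripper": 60},{"dr": [0,0,-35],"slide": [-223,58,0],"gripper": 60},{"dr": [0,0,-35],"slide": [-223,58,0],"gripper": 60},{"dr": [0,0,-35],"slide": [-223,58,0],"gripper": 60}]'

```text
clock: 16.73
tool_pos: [0.6218, -0.1484, 0.1717]
tcp_rot: [0.0, 0.554, 0.833, 0.0]
ft_force: [-0.5, 0.3, 0.3]
grip_width: 0.0603
grasp_force: 0.0
```

```bash
python3 - <<'E'
from h import *
s=manip.read_state();print(np.round(s['tool_pos'],4),np.round(q2R(s['tcp_rot']),3),s['ft_force'])
im=read_camera("wrist"); c=cam("wrist",s)
for x in cut_out("lever_grip","wrist"): 
    m=np.array(x["region"]); ys,xs=np.nonzero(m); print(round(x["confidence"],2),m.sum(),ys.min(),ys.max(),xs.min(),xs.max(),im[m].mean(0).astype(int))
for x in spot_point("lever_grip","wrist"): print(x["position"],x["confidence"],onz(c,x["position"],.035))
for z in(.035,.083): print("model",proj(c,(.622,-.1475,z)))
r0,c0=170,220; big=cv2.resize(im[r0:r0+200,c0:c0+200],None,fx=3,fy=3,interpolation=cv2.INTER_CUBIC)
cv2.imwrite("pics/c10.png",big)
E
```

```text
[ 0.6218 -0.1484  0.1717] [[-0.386  0.922  0.001]
 [ 0.922  0.386  0.   ]
 [-0.     0.001 -1.   ]] [-0.46599895  0.34603943  0.25888499]
0.95 712 179 215 304 326 [31 29 28]
[191.0, 311.7] 0.69 [ 0.61889788 -0.15085067  0.035     ]
model [188.8130302  316.65660158]
model [205.99693909 316.96229699]
```

View pics/c10.png

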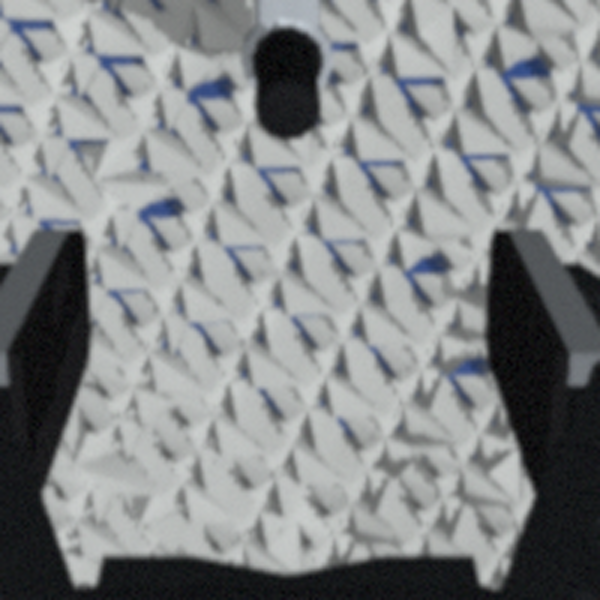

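The grip's top is at wrist (205,316) and its foot at (189,315), within about 1 mm of the fit. I go down and pinch it.

Emit:
arm_command --targets '[{"dr": [0,0,0],"slide": [0,-1,50],"gripper": 60},{"dr": [0,0,0],"slide": [0,-1,95],"gripper": 60},{"dr": [0,0,0],"slide": [0,-1,119],"gripper": 60},{"dr": [0,0,0],"slide": [0,-1,119],"gripper": 60},{"dr": [0,0,0],"slide": [0,-1,119],"gripper": 30},{"dr": [0,0,0],"slide": [0,-1,119],"gripper": 8},{"dr": [0,0,0],"slide": [0,-1,119],"gripper": 8},{"dr": [0,0,0],"slide": [0,-1,119],"gripper": 8},{"dr": [0,0,0],"slide": [0,-1,119],"gripper": 8},{"dr": [0,0,0],"slide": [0,-1,119],"gripper": 8}]'

```text
clock: 18.12
tool_pos: [0.6222, -0.1492, 0.0548]
tcp_rot: [0.002, 0.554, 0.833, 0.001]
ft_force: [-1.2, 1.2, 6.1]
grip_width: 0.0143
grasp_force: 58.7
```

```bash
cat > arc.py <<'E'
from h import *
import sys
# arc.py: rows in current tool axes for lever increments; pivot from the grip at rest
s=manip.read_state(); Rt=q2R(s["tcp_rot"]); t=np.array(s["tool_pos"])
piv=np.array([.583,-.0555]); r=t[:2]-piv; th=np.arctan2(r[1],r[0])
print("tcp",np.round(t,4),"radius",np.hypot(*r),"arm angle deg",np.degrees(th),"tool y deg",np.degrees(np.arctan2(Rt[1,1],Rt[0,1])),s["ft_force"])
for a in map(float,sys.argv[1:]):
    p=piv+np.hypot(*r)*np.array([np.cos(th-a),np.sin(th-a)]); d=np.r_[p-t[:2],0]
    print(a,"dr z",round(np.degrees(a),1),"slide",np.round(Rt.T@d*1e3,1))
E
python3 arc.py .13 .26 .39 .52 .65 .78 .91 1.05
```

```text
tcp [ 0.6222 -0.1492  0.0548] radius 0.10158046524337581 arm angle deg -67.27258833391795 tool y deg 22.770559226143618 [-1.24218808  1.17385418  6.07525939]
0.13 dr z 7.4 slide [  0.9 -13.2  -0.1]
0.26 dr z 14.9 slide [  3.4 -26.1  -0.1]
0.39 dr z 22.3 slide [  7.7 -38.6  -0.2]
0.52 dr z 29.8 slide [ 13.5 -50.5  -0.2]
0.65 dr z 37.2 slide [ 20.8 -61.5  -0.3]
0.78 dr z 44.7 slide [ 29.4 -71.4  -0.4]
0.91 dr z 52.1 slide [ 39.3 -80.2  -0.4]
1.05 dr z 60.2 slide [ 51.1 -88.1  -0.5]
```

Emit:
arm_command --targets '[{"dr": [0,0,3.7],"slide": [0.2,-6.6,0],"gripper": 8},{"dr": [0,0,7.4],"slide": [0.9,-13.2,0],"gripper": 8},{"dr": [0,0,14.9],"slide": [3.4,-26.1,0],"gripper": 8},{"dr": [0,0,22.3],"slide": [7.7,-38.6,0],"gripper": 8},{"dr": [0,0,29.8],"slide": [13.5,-50.5,0],"gripper": 8},{"dr": [0,0,29.8],"slide": [13.5,-50.5,0],"gripper": 8},{"dr": [0,0,29.8],"slide": [13.5,-50.5,0],"gripper": 8}]'

```text
clock: 19.0
tool_pos: [0.572, -0.1566, 0.0548]
tcp_rot: [0.003, 0.749, 0.663, 0.002]
ft_force: [2.6, -0.3, 7.1]
grip_width: 0.0142
grasp_force: 59.3
```

```bash
python3 arc.py .13 .26 .3 .39 .45 .52
```

```text
tcp [ 0.572  -0.1566  0.0548] radius 0.10169093509897716 arm angle deg -96.22192958396519 tool y deg -6.931665881695005 [ 2.60367064 -0.25245029  7.10079849]
0.13 dr z 7.4 slide [  0.7 -13.2  -0.1]
0.26 dr z 14.9 slide [  3.1 -26.2  -0.2]
0.3 dr z 17.2 slide [  4.2 -30.1  -0.2]
0.39 dr z 22.3 slide [  7.2 -38.8  -0.3]
0.45 dr z 25.8 slide [  9.6 -44.4  -0.3]
0.52 dr z 29.8 slide [ 12.8 -50.7  -0.4]
```

Emit:
arm_command --targets '[{"dr": [0,0,7.4],"slide": [0.8,-13.2,0],"gripper": 8},{"dr": [0,0,14.9],"slide": [3.3,-26.1,0],"gripper": 8},{"dr": [0,0,22.3],"slide": [7.4,-38.7,0],"gripper": 8},{"dr": [0,0,26],"slide": [10,-44.8,0],"gripper": 8},{"dr": [0,0,29.8],"slide": [13,-50.6,0],"gripper": 8},{"dr": [0,0,29.8],"slide": [13,-50.6,0],"gripper": 8},{"dr": [0,0,29.8],"slide": [13,-50.6,0],"gripper": 8}]'

```text
clock: 19.88
tool_pos: [0.5237, -0.1379, 0.0547]
tcp_rot: [0.003, 0.894, 0.448, 0.003]
ft_force: [4.0, -1.5, 8.6]
grip_width: 0.0143
grasp_force: 59.5
```

```bash
python3 arc.py .02 .03 .05; python3 - <<'E'
from h import *
# verify arm angle from pictures: grip foot in top & scene
for n in("top","scene"):
    read_camera(n); c=cam(n)
    for x in spot_point("lever_grip",n)+spot_point("jaw",n)+spot_point("bush_tall",n): print(n,np.round(x["position"]),round(x["confidence"],2),np.round(onz(c,x["position"],.035),4))
# circle centre from the three held TCP positions
P=np.array([[.6222,-.1492],[.572,-.1566],manip.read_state()["tool_pos"][:2]])
A=np.c_[2*P,np.ones(3)]; q=np.linalg.solve(A,(P**2).sum(1)); print("centre",q[:2],"r",np.sqrt(q[2]+q[:2]@q[:2]))
E
```

```text
tcp [ 0.5237 -0.1379  0.0547] radius 0.1015555759731358 arm angle deg -125.73388302414853 tool y deg -36.74529527329562 [ 4.02016355 -1.51696122  8.59330936]
0.02 dr z 1.1 slide [-0. -2. -0.]
0.03 dr z 1.7 slide [-0. -3. -0.]
0.05 dr z 2.9 slide [ 0.  -5.1 -0. ]
top [203. 324.] 0.56 [0.5978 0.0233 0.035 ]
top [246. 257.] 0.64 [0.4949 0.1861 0.035 ]
top [277. 303.] 0.58 [0.4213 0.0744 0.035 ]
top [268. 244.] 0.48 [0.443  0.2161 0.035 ]
scene [206. 418.] 0.59 [ 0.5209 -0.124   0.035 ]
scene [206. 340.] 0.59 [0.5894 0.0283 0.035 ]
scene [274. 354.] 0.81 [0.4005 0.0977 0.035 ]
scene [301. 285.] 0.77 [0.3937 0.2306 0.035 ]
scene [269. 286.] 0.68 [0.4615 0.2022 0.035 ]
scene [210. 335.] 0.62 [0.5793 0.0461 0.035 ]
centre [ 0.58288812 -0.05648971] r 0.1007006512478548
```

The lever reads about 1.025 rad. I nudge it slightly toward the middle of the fourth notch and let it settle.

Emit:
arm_command --targets '[{"dr": [0,0,1],"slide": [0,-1.8,0],"gripper": 8},{"dr": [0,0,1],"slide": [0,-1.8,0],"gripper": 8},{"dr": [0,0,1],"slide": [0,-1.8,0],"gripper": 8},{"dr": [0,0,1],"slide": [0,-1.8,0],"gripper": 8},{"dr": [0,0,1],"slide": [0,-1.8,0],"gripper": 8}]'

```text
clock: 20.9
tool_pos: [0.5226, -0.1372, 0.0547]
tcp_rot: [0.003, 0.898, 0.44, 0.003]
ft_force: [3.3, -2.7, 7.2]
grip_width: 0.0142
grasp_force: 59.4
```

```bash
python3 - <<'E'
from h import *
s=manip.read_state(); t=s["tool_pos"]; print(s["clock"],np.round(t,4),s["ft_force"],s["grasp_force"])
for c in((.583,-.0555),(.5829,-.0565)):
    f=lambda p:np.arctan2(p[1]-c[1],p[0]-c[0]); a=f((.6222,-.1492))-f(t); print("lever",a)
if .97<a<1.11: print(manip.close_job())
E
```

```text
20.9 [ 0.5226 -0.1372  0.0547] [ 3.27878917 -2.72902593  7.23140047] 59.41570760041941
lever 1.0330724050983484
lever 1.0429270551169918
the job is handed in; nothing more can be done
None
```

The tall steel bush measured home and upright in the bore and was let go, and I handed the job in at 20.9 s still holding the lever by its grip on the fourth click (about 1.04 rad from the arm's position); the verdict was not shown, and the jaw's force on the bush was not measured.

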